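# Jack up the front of the block heater and hold it

## Robot

A 6-joint arm with a two-finger parallel gripper is mounted at the origin on the work surface. World frame = base frame: x ahead of the robot, y to its left, z up, the work surface at z = 0. Lengths are in m, angles in rad, forces in N, time in s.
With the tool pointing down it reaches from about 0.25 to 0.775 m from the base axis. Payload 8.9 kg.
Tool frame: the origin (TCP) lies midway between the tips of the shut fingers; the grasp point (between the pads) lies 19 mm behind it; y points along the fingers, z is the direction in which the jaws open and shut, and the axes are right-handed (so a half turn about y gives the same grasp; the last joint's range is limited). The gripper opens to 85 mm and grips with 20 to 120 N. Pads are 22 mm wide; open, the fingers measure 114 mm over their backs; the gripper's body (76 mm by 85 mm) begins 54 mm behind the grasp point. The pads swing forward as they close: fully open they stand 13 mm farther back than shut.
Start: joints at [0.981, 0.291, -0.153, 1.127, 0, 1.431], TCP at [0.229, 0.473, 0.231] pointing down, gripper open.
Joint ranges: [-2.52, 2.52], [-0.91, 1.74], [-1.3, 1.37], [-1.96, 2.02], [-1.52, 1.47], [-3.14, 3.14]. Speed limits (rad/s): [2.22, 2.22, 2.79, 3.14, 3.14, 3.14].

## Interface

Orientations are given as a 3x3 rotation matrix whose columns are the frame's x, y, z axes.
In Python, from plant import robot, read_camera, close_job gives the robot as it stands.
- The arm moves only by the tool apply_moves, never from a script. Its argument "motion" is a list of rows, each a list of 2 entries, a list of its own where there are three numbers: the shift along the tool's x, y, z in mm, then the turn about the tool's y in rad. A call has 1 to 12 rows; each row shifts and turns the commanded pose from where the row before left it, along the tool's axes as they then stand; what a row does not reach is not made up. A row lasts 1/12 s, in which the tool goes at most 41.7 mm and 7.16 degrees, less where a joint would pass 70% of its speed; a pose out of reach is approached as far as the arm can. A call is refused whole if a number of a shift passes 41.7 or a number of a turn 0.125, either way. A call with a gripper value outside its range is refused whole. "jaw" is the finger opening in mm, from 0 to 85.4, set as the call begins (left out, the last holds). The fingers move at their own pace and stop on an object; "squeeze" is the grip in N (left out, the last holds). Time passes only in rows, so rows that do not move let the fingers close. It gives the time, the measured TCP pose, the force and the opening at its end, in the units of the state.
- robot.get_state(): the state, without advancing time (a new reading comes with each control period).
- read_camera(name): name is "scene" or "side" or "wrist"; returns a dict with "image" (400x640x3 uint8, blue, green, red), "fx", "fy", "cx", "cy" (pixels), "xyz" and "attitude" of the camera in the world. Camera axes: x right, y up, looking along -z (the intrinsics and any distortion apply to the point x, -y, -z); pixel columns grow to the right and rows downward; lengths in m; the calibration is good to about 2 mm. A picture is of the moment at which its call begins. There is no depth.
- close_job(): hands the job in, once; it reports no verdict.
The state is a dict: "clock": time; "joint_positions": joint angles; "qvel": joint speeds; "tau": joint torques, N m; "position": TCP position; "tcp_rot": TCP orientation; "ft_force": force on the tool from outside, world axes, zero at the start; "ft_torque": the same for the moment, N m; "finger_gap": finger opening in m.
Only numpy, scipy, OpenCV 4.12 (cv2) and the standard library are available. Lean on these libraries where they do the work, as an engineer would, in place of code of your own. Each camera call takes 0.05 s, during which the arm holds its last target. There are 200 camera calls.

## Task

Hang the black service tag by its hole over the post on the switch box, let go of it, then stand the jack on the bench with its saddle centred under the round mark of the heater's lift tab. Make a trial stroke, pressing the jack's handle all the way down so that the heater's front edge rises and letting it come all the way back up, then press the handle fully down again and finish while still holding it down, so that only the jack carries the raised heater. Leave the other things on the bench where they stand.

Things in the scene. Friction and masses are not known exactly. Their poses are not given: they have to be found in the camera images.
- tag_tab: the upright grip tab of the black service tag: 26 long (tag x) x 10 thick (tag y) x 34 tall; origin at its centre. It stands on the tag's flat plate, 84 (x) x 50 (y) x 5 thick, whose underside is 21 below this origin (the tag starts lying flat on the bench). Axes: x from the tab towards the tag's hole, z up. Whole tag 65 g
- tag_hole (a point): centre of the tag's round through hole, diameter 26, on the plate's underside; 45 along tag x from the tab's centre and 21 below it. Same axes as the tab
- post_foot (a point): foot of the upright steel post (diameter 14, 32 tall, rounded top) at the middle of the top of a fixed grey switch box 90 x 120 x 40 high; this point lies on the box's top face, the post rises along +z. Box axes: 90 along x, 120 along y. The tag hung on it lies flat on the box top
- jack_block: block amidships of the small lever jack, by which it is carried: 60 (x) x 36 (y) x 63 tall, on a base plate 12 thick; origin at its centre, 43.5 above the base's underside (it stands on the bench). Axes: x from handle end to saddle end, z up. Base plate 260 x 64, from 155 behind this origin (handle end) to 105 ahead (saddle end). Jack 0.85 to 1 kg
- saddle: the jack's round saddle, diameter 38, on its ram; origin at the centre of its top face, 80 ahead (jack x) of the block's centre and, with the handle up, 70 above the bench. Same axes as the block. Rises 5 mm per 0.1 rad of handle, 30 mm in all
- press_bar: rubber cross bar at the end of the jack's handle, where it is pressed: diameter 22, 60 long along jack y, origin at its centre. Swings in the jack's x-z plane at radius 100 about a pivot 50 behind the block's centre and 60 above the bench, from 0.6 rad above level (handle up) to level (down). Needs 2 to 4 N free, 6 to 9 N with the heater on the saddle; springs back up
- jack_handle (a joint): angle of the jack's handle: 0 fully up (as it rests and springs back when let go), 0.6 rad fully down at its stop
- lift_tab (a point): steel lift tab on the front of the block heater, 70 x 56 x 8 thick; a raised ring (diameter 32) with a dot on its top is the round mark. Origin on its underside, straight below the mark, 80 above the bench. Axes: x into the heater, square to its front face, which is 40 from the origin; tab edges are 30 from the origin towards -x, 28 either way along y; z up
- heater: the fixed foot frame of the block heater (white case 240 x 300, 122 tall at the block, up to 158 with tubes); origin on the bench under the case's middle, x as for the lift tab: the front face is 120 towards -x, the mark 160
- heater_case (a joint): tilt of the heater's case about its rear lower edge: 0 standing down, grows as the front edge is raised; 0.01 rad lifts the mark 2.75 mm. With the saddle under the mark and the handle fully down it reads about 0.07; the case falls back when not held
- tube_rack: bystander, leave alone: aluminium tube rack 150 x 64 x 65 with a few capped tubes standing in it, 103 overall; origin at the centre of its underside
- reagent_bottle: bystander, leave alone: white screw-cap bottle, diameter 56, 130 tall; origin at the centre of its underside
- specimen_jar: bystander, leave alone: small clear jar, diameter 52, 62 tall; origin at the centre of its underside
- pen_cup: bystander, leave alone: cup of pens, diameter 76, cup 95 tall, pens to 156; origin at the centre of its underside
- timer: bystander, leave alone: flat square bench timer 70 x 70 x 30; origin at the centre of its underside
- tip_box: bystander, leave alone: clear lidded pipette-tip box 104 x 79 x 62; origin at the centre of its underside
Not all that is in view belongs to the job. Leave any blue or turquoise look-alike of the part that bears tag_tab alone.

How it is judged:
By the outcome, as a careful person would: the job done as asked, in the order asked, and still so for the second after the job is handed in, while the arm keeps its last pose, push and grip.
It also fails if it takes over 72 s, if anything falls off the work surface, if the arm or the gripper's body presses on something with over 40 N, if the wrist force passes 120 N, or if a joint passes its speed limit or range.

## Working session

There is one attempt and no reset: what is moved stays moved. The work goes in short steps, Python scripts to look and compute and a tool call to move; the robot and the scene stay as the last step left them, time stands still between calls to the robot, and variables do not carry over. Pictures are saved under pics/ and viewed, about 8 in all and at most 12, crops included, and the job is handed in when it is done.

Besides the shell and the picture viewer there is one more tool, called after ">>>" by a JSON object that holds its "method" and its "body". apply_moves: Moves the arm, as the interface text tells. Its arguments: {"type":"object","properties":{"motion":{"type":"array","items":{"type":"array"}},"jaw":{"type":"number"},"squeeze":{"type":"number"}},"required":["motion"]}

```bash
ls; mkdir -p pics
cat > h.py <<'E'
import numpy as np, cv2, json
from plant import robot, read_camera, close_job
def snap(name,tag):
    c=read_camera(name); im=np.array(c["image"]); cv2.imwrite(f"pics/{tag}.png",im)
    d={k:(np.array(c[k]).tolist()) for k in c if k!="image"}
    json.dump(d,open(f"pics/{tag}.json","w")); return im,d
def load(tag): return cv2.imread(f"pics/{tag}.png"),json.load(open(f"pics/{tag}.json"))
def ray(c,u,v):
    R=np.array(c["attitude"]); d=R@np.array([(u-c["cx"])/c["fx"],-(v-c["cy"])/c["fy"],-1.]); return np.array(c["xyz"]),d
def onz(c,u,v,z):
    o,d=ray(c,u,v); return o+d*(z-o[2])/d[2]
def proj(c,p):
    q=np.array(c["attitude"]).T@(np.array(p)-np.array(c["xyz"])); return np.array([c["cx"]-c["fx"]*q[0]/q[2], c["cy"]+c["fy"]*q[1]/q[2]])
def tri(c1,p1,c2,p2):
    o1,d1=ray(c1,*p1);o2,d2=ray(c2,*p2)
    s=np.linalg.lstsq(np.c_[d1,-d2],o2-o1,rcond=None)[0]
    a,b=o1+s[0]*d1,o2+s[1]*d2; return (a+b)/2,np.linalg.norm(a-b)
E
python3 - <<'E'
from h import *
ims=[]
for n in ("scene","side","wrist"):
    im,d=snap(n,n+"0"); print(n,d)
s=robot.get_state(); print({k:np.round(s[k],3).tolist() for k in s})
E
```

```text
pics
scene {'fx': 478.082415584991, 'fy': 478.082415584991, 'cx': 317.137303619594, 'cy': 199.11446255997507, 'xyz': [1.2373963372344434, -0.5889150279767709, 1.3447121671942144], 'attitude': [[0.670216051731757, -0.6116764736978647, 0.42031218817164945], [0.7421399411013737, 0.5476072382045466, -0.3864642551233402], [0.006225096235730106, 0.5709450097781169, 0.8209647032524124]]}
side {'fx': 512.392587895317, 'fy': 512.392587895317, 'cx': 324.9482849335954, 'cy': 200.18594173377787, 'xyz': [-0.46792003042059227, 1.159885085111015, 1.34630687037624], 'attitude': [[-0.7431259255718244, 0.4172510476917962, -0.523130406249835], [-0.6691488637720918, -0.46114185924096646, 0.582741781382031], [0.0019122906519052083, 0.7831026426056056, 0.6218895354390357]]}
wrist {'fx': 356.01810798760005, 'fy': 356.01810798760005, 'cx': 319.98699580741686, 'cy': 195.38717953127573, 'xyz': [0.1527365382260258, 0.5088348569625798, 0.3731682564751194], 'attitude': [[0.43665840098149106, -0.849204639434575, -0.29695272555590535], [0.8996270158867964, 0.4118831554078803, 0.14499482258986335], [-0.0008204504283684921, -0.3304599017339946, 0.9438196756833656]]}
{'clock': 0.15, 'joint_positions': [0.981, 0.291, -0.154, 1.127, 0.0, 1.431], 'qvel': [-0.0, -0.001, 0.004, -0.001, -0.003, -0.001], 'tau': [0.001, -53.737, 33.152, 0.011, -0.0, -0.0], 'position': [0.229, 0.472, 0.231], 'tcp_rot': [[0.9, -0.001, 0.436], [-0.436, -0.001, 0.9], [-0.0, -1.0, -0.001]], 'ft_force': [-0.167, -0.491, 0.272], 'ft_torque': [-0.025, -0.02, 0.027], 'finger_gap': 0.085}
```

View pics/scene0.png

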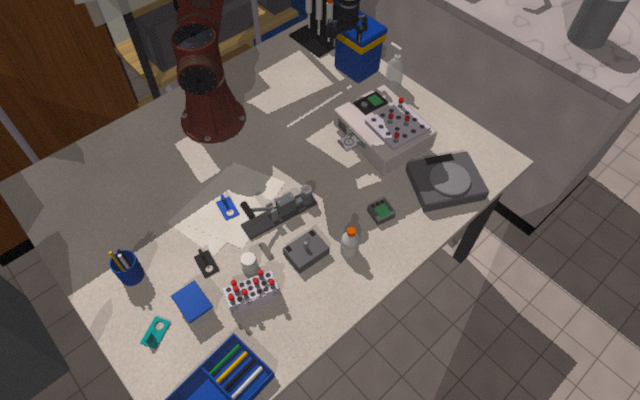

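View pics/side0.png

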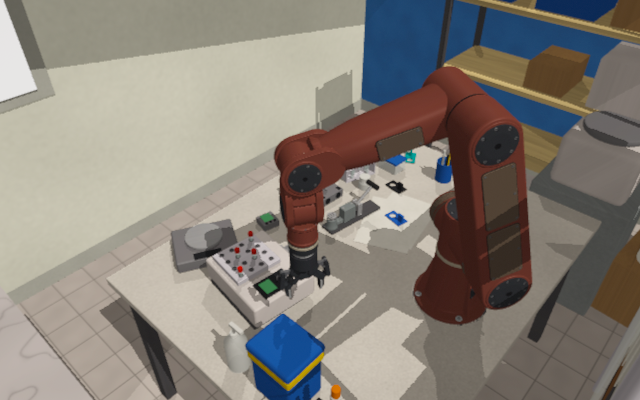

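The scene view shows the black tag at about (206,262), with look-alikes in blue (228,207) and turquoise (155,332). The jack is near (280,212), the switch box with its post near (306,250), and the heater near (385,130) with its tab and mark near (349,142). The black tag fits the description. I'll confirm it in an enlarged crop.

Run:
```python
from h import *
im,c=load("scene0")
cr=cv2.resize(im[120:290,185:365],None,fx=4.4*.8,fy=4.4*.8,interpolation=cv2.INTER_CUBIC)
cr=cv2.convertScaleAbs(cr,alpha=1.4,beta=10)
for k in range(0,180,20): cv2.putText(cr,str(185+k),(int(k*3.52),10),0,.35,(0,0,255),1)
for k in range(0,170,20): cv2.putText(cr,str(120+k),(0,int(k*3.52)+4),0,.35,(0,0,255),1)
cv2.imwrite("pics/crop1.png",cr)
for n,u,v,z in [("tag",206,262,.005),("blue",228,207,.005),("teal",155,332,.005),("jackblk",285,203,.075),("box",306,250,.04),("mark",349,142,.088),("base",212,115,.0)]: print(n,onz(c,u,v,z).round(3))
```

```text
tag [ 0.498 -0.377  0.005]
blue [ 0.375 -0.204  0.005]
teal [ 0.586 -0.613  0.005]
jackblk [ 0.53  -0.078  0.075]
box [ 0.689 -0.129  0.04 ]
mark [0.488 0.249 0.088]
base [-0.021  0.006  0.   ]
```

View pics/crop1.png

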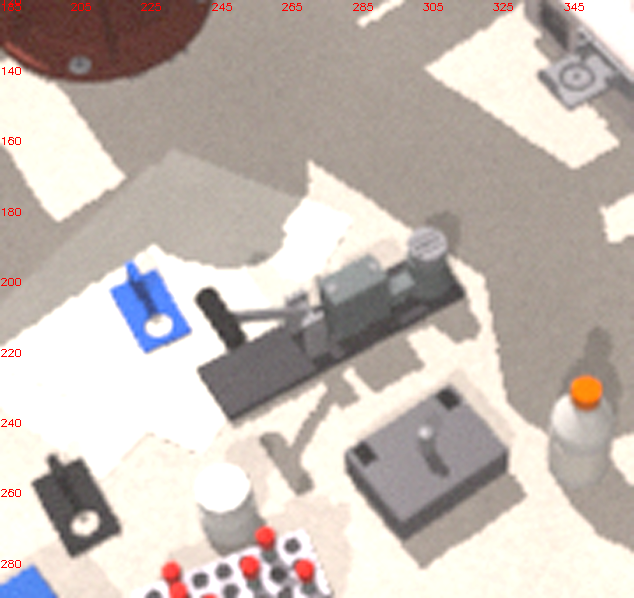

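The crop confirms the black tag, the only black one: tab near px (201,252), hole at (209.4,268.3). The jack's saddle is at (306.5,189), the bar is at the left, the post top is near (305.5,243), and the mark is at (348.9,142).

```bash
cat >> h.py <<'E'
def plan(target,yaw,k,state=None):
    """k identical rows (tool shift mm, turn) from the measured pose; yaw of tool x"""
    s=state or robot.get_state(); p=np.array(s["position"]); R=np.array(s["tcp_rot"])
    y0=np.arctan2(R[1,0],R[0,0]); dy=(yaw-y0+np.pi)%(2*np.pi)-np.pi
    w=-dy/k
    R=np.array([[np.cos(y0),0,-np.sin(y0)],[np.sin(y0),0,np.cos(y0)],[0,-1,0]])
    R[:,2]=np.cross(R[:,0],R[:,1])
    D=R.T@(np.array(target)-p)*1000
    S=sum(cv2.Rodrigues(np.array([0,w*i,0.]))[0] for i in range(k))
    v=np.linalg.solve(S,D); print("k",k,"v",v.round(1),"turn",round(w,4),"yaw0",round(y0,3),"j6end",round(s["joint_positions"][5]-s["joint_positions"][0]-dy,2),"+j1"); return v,w
E
python3 - <<'E'
from h import *
im,c=load("scene0")
f=lambda x,y:(185+x/3.52,120+y/3.52)
H=onz(c,*f(86,522),.005); a=onz(c,*f(58,471),.005); b=onz(c,*f(97,545),.005)
ty=np.arctan2(*(b-a)[1::-1]); print("hole",H,"len",np.linalg.norm(b-a),"tagyaw",ty)
t=np.array([np.cos(ty),np.sin(ty),0]); tab=H-.045*t; print("tab",tab)
print("saddle",onz(c,*f(428,243),.07)); 
e1=onz(c,*f(225,395),.012);e2=onz(c,*f(447,272),.012)
print("base ends",e1,e2,np.linalg.norm(e1-e2),np.arctan2(*(e2-e1)[1::-1]))
print("posttop",onz(c,*f(425,432),.072)); 
for q in [(347,460),(450,387),(508,453),(402,527)]: print("boxcorner",onz(c,*f(*q),.04).round(3))
print("mark",onz(c,348.9,141.9,.088), onz(c,336,107,.122),onz(c,392,167,.122))
for k in (30,): 
  for y in (ty,ty+np.pi): plan([*tab[:2]-np.r_[0,0],.18],y,k)
E
```

```text
hole [ 0.52268936 -0.38162116  0.005     ] len 0.08495742795895629 tagyaw -0.19010598159478606
tab [ 0.47850007 -0.37311782  0.005     ]
saddle [0.53156352 0.01237267 0.07      ]
base ends [ 0.50466479 -0.21348636  0.012     ] [0.53772332 0.03051034 0.012     ] 0.24622601993307236 1.436128739090619
posttop [ 0.68281751 -0.1242328   0.072     ]
boxcorner [ 0.644 -0.182  0.04 ]
boxcorner [ 0.649 -0.065  0.04 ]
boxcorner [ 0.734 -0.072  0.04 ]
boxcorner [ 0.726 -0.189  0.04 ]
mark [0.48729027 0.24859727 0.088     ] [0.35702522 0.30785482 0.122     ] [0.67980033 0.2549603  0.122     ]
k 30 v [ 16.9   1.7 -24.1] turn -0.0087 yaw0 -0.451 j6end 0.19 +j1
k 30 v [36.2  1.7 22.7] turn 0.096 yaw0 -0.451 j6end 3.33 +j1
```

>>> {"method": "apply_moves", "body": {"motion": [[[17,2,-24],-0.009],[[17,2,-24],-0.009],[[17,2,-24],-0.009],[[17,2,-24],-0.009],[[17,2,-24],-0.009],[[17,2,-24],-0.009],[[17,2,-24],-0.009],[[17,2,-24],-0.009],[[17,2,-24],-0.009],[[17,2,-24],-0.009],[[17,2,-24],-0.009],[[17,2,-24],-0.009]], "jaw": 85, "squeeze": 40}}

```text
clock: 1.15
position: [0.3039, 0.1266, 0.2072]
tcp_rot: [[0.942, 0.0, 0.335], [-0.335, 0.0, 0.942], [0.0, -1.0, 0.0]]
ft_force: [0.4, 0.5, -0.6]
finger_gap: 0.085
```

>>> {"method": "apply_moves", "body": {"motion": [[[17,2,-24],-0.009],[[17,2,-24],-0.009],[[17,2,-24],-0.009],[[17,2,-24],-0.009],[[17,2,-24],-0.009],[[17,2,-24],-0.009],[[17,2,-24],-0.009],[[17,2,-24],-0.009],[[17,2,-24],-0.009],[[17,2,-24],-0.009],[[17,2,-24],-0.009],[[17,2,-24],-0.009]]}}

```text
clock: 2.15
position: [0.4161, -0.2081, 0.183]
tcp_rot: [[0.973, -0.0, 0.233], [-0.233, 0.0, 0.973], [-0.0, -1.0, 0.0]]
ft_force: [1.0, -0.7, 0.8]
finger_gap: 0.0849
```

>>> {"method": "apply_moves", "body": {"motion": [[[17,2,-24],-0.009],[[17,2,-24],-0.009],[[17,2,-24],-0.009],[[17,2,-24],-0.009],[[17,2,-24],-0.009],[[17,2,-24],-0.009],[[0,0,0],0],[[0,0,0],0]]}}

```text
clock: 2.82
position: [0.4852, -0.3697, 0.1702]
tcp_rot: [[0.983, -0.001, 0.181], [-0.181, 0.001, 0.983], [-0.001, -1.0, 0.001]]
ft_force: [-0.3, 2.2, -0.3]
finger_gap: 0.0848
```

Run:
```python
from h import *
im,c=snap("wrist","w1"); s=robot.get_state(); print(s["position"],s["clock"],np.round(s["ft_force"],2))
im2,c2=snap("scene","scene1"); im3,c3=snap("side","side1")
a=cv2.resize(im,(640,400)); b=cv2.resize(im3[150:350,120:440],(640,400)); 
cv2.imwrite("pics/v1.png",np.vstack([a,b])[:,:][:,:][0:600])
```

```text
[ 0.48491106 -0.36868913  0.17053111] 2.8667 [-0.61  0.39  0.49]
```

View pics/v1.png

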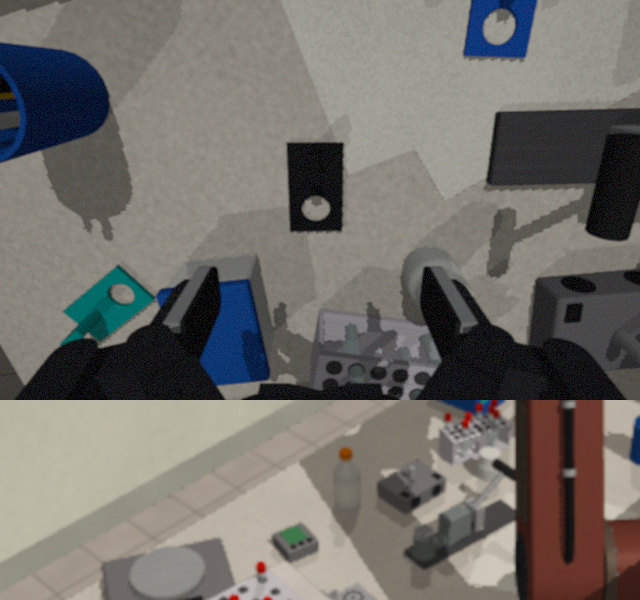

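The wrist view shows the black tag as an upright rectangle with its hole at (316,208), almost square to the tool. I'll measure it with a mask.

Run:
```python
from h import *
im,c=load("w1"); 
m=(im.max(2)<40).astype(np.uint8); m[:130]=0;m[245:]=0;m[:,:270]=0;m[:,360:]=0
n,l,st,ce=cv2.connectedComponentsWithStats(m); i=1+st[1:,4].argmax(); m=(l==i).astype(np.uint8)
cs,_=cv2.findContours(m,cv2.RETR_CCOMP,cv2.CHAIN_APPROX_NONE)
outer=max(cs,key=cv2.contourArea); print(st[i],[ (cv2.contourArea(x),x.reshape(-1,2).mean(0)) for x in cs if cv2.contourArea(x)>50])
hole=sorted(cs,key=cv2.contourArea)[-2]; h=cv2.fitEllipse(hole); print("hole",h)
# long side edges of plate at z=.005 via contour rows 165..228
o=outer.reshape(-1,2)
L=np.array([onz(c,x,y,.005) for x,y in o if 170<y<225 and x<300]);Rr=np.array([onz(c,x,y,.005) for x,y in o if 170<y<225 and x>330])
for E in(L,Rr):
  p=np.polyfit(E[:,0],E[:,1],1);print("edge yaw",np.arctan(p[0]),E.mean(0))
H=onz(c,*h[0],.005);print("hole",H)
for y in range(140,165,6):
  r=np.where(m[y])[0]; print(y,r.min(),r.max())
```

```text
[ 288  143   55   88 3919] [(4396.5, array([315.19413919, 185.68864469])), (654.0, array([315.51219512, 208.01219512]))]
hole ((315.4765930175781, 207.9972381591797), (26.9563045501709, 31.01463508605957), 89.53070068359375)
edge yaw -0.17114684665535498 [ 0.5052376  -0.40192029  0.005     ]
edge yaw -0.17907412813657866 [ 0.51373519 -0.35609737  0.005     ]
hole [ 0.51942296 -0.38077981  0.005     ]Traceback (most recent call last):
  File "<stdin>", line 15, in <module>
    return umr_minimum(a, axis, None, out, keepdims, initial, where)
ValueError: zero-size array to reduction operation minimum which has no identity
```

Run:
```python
from h import *
plan([.4755,-.3728,.0115],-.175,6)
```

```text
k 6 v [-1.4 26.6 -1.1] turn -0.0009 yaw0 -0.18 j6end 0.18 +j1
```

>>> {"method": "apply_moves", "body": {"motion": [[[-4.2,10,-3.3],-0.005],[[-4.2,20,-3.3],0],[[0,35,0],0],[[0,35,0],0],[[0,30,0],0],[[0,20,0],0],[[0,9,0],0],[[0,0,0],0]]}}

```text
clock: 3.63
position: [0.4747, -0.3721, 0.0108]
tcp_rot: [[0.985, -0.002, 0.174], [-0.174, 0.002, 0.985], [-0.003, -1.0, 0.002]]
ft_force: [-0.5, -0.1, -0.3]
finger_gap: 0.085
```

>>> {"method": "apply_moves", "body": {"motion": [[[0,0,0],0],[[0,0,0],0],[[0,0,0],0],[[0,0,0],0],[[0,0,0],0],[[0,0,0],0],[[0,0,0],0],[[0,0,0],0]], "jaw": 0}}

```text
clock: 4.3
position: [0.4762, -0.3741, 0.0129]
tcp_rot: [[0.985, 0.001, 0.175], [-0.175, -0.001, 0.985], [0.001, -1.0, -0.0]]
ft_force: [-0.4, 0.6, 5.4]
finger_gap: 0.0091
```

>>> {"method": "apply_moves", "body": {"motion": [[[0,-10,0],0],[[0,-25,0],0],[[0,-35,0],0],[[0,-35,0],0],[[0,-30,0],0],[[0,-20,0],0],[[0,-10,0],0],[[0,0,0],0]]}}

```text
clock: 4.97
position: [0.4768, -0.3747, 0.1798]
tcp_rot: [[0.985, 0.003, 0.175], [-0.175, -0.003, 0.985], [0.003, -1.0, -0.002]]
ft_force: [1.2, 0.7, -0.7]
finger_gap: 0.0091
```

Run:
```python
from h import *
im,c=snap("wrist","w2"); s=robot.get_state(); print(s["position"],s["clock"],np.round(s["ft_force"],2))
# tag hole pose relative to TCP: hole assumed ~12mm below TCP
m=(im.max(2)<40)
z=s["position"][2]-.0095
cv2.imwrite("pics/w2v.png",im)
c0,cc=load("scene0")
b=onz(cc,351,231,.13);print("bottle top",b)
yaw=-.25; P=np.array([.683,-.124]); T=P-.045*np.array([np.cos(yaw),np.sin(yaw)]); print("T",T)
plan([*T,.17],yaw,12)
```

```text
[ 0.47610405 -0.37410813  0.17780342] 5.0167 [ 0.2  -0.01 -1.48]
bottle top [ 0.76763405 -0.01946536  0.13      ]
T [ 0.63939894 -0.11286682]
k 12 v [ 8.8  0.7 24.1] turn 0.0062 yaw0 -0.176 j6end 0.25 +j1
```

View pics/w2v.png

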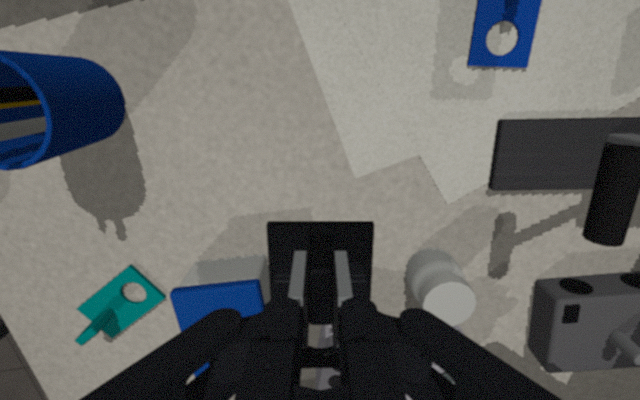

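The tag is held square, with its rear edge at row 222 (columns 267–373). The hole is mostly hidden by the gripper. I'll use the rear edge to work out where the hole sits in the hand, and refine the post position.

Run:
```python
from h import *
im,c=load("w1")
r=onz(c,316,143,.005);f=onz(c,316,231.5,.005);h=onz(c,315.5,208,.003)
print("len",np.linalg.norm(f-r),"rear->hole",np.linalg.norm(h-r))
d=np.linalg.norm(h-r)
im,c=load("w2"); p=np.array([.4761,-.3741]);t=np.array([np.cos(-.176),np.sin(-.176)])
zt=.1778-.0079
r2=onz(c,320,222,zt); print("rear rel tcp along tool x",(r2[:2]-p)@t,"lateral",(r2[:2]-p)@[-t[1],t[0]],"-> hole at",(r2[:2]-p)@t+d)
print("width",np.linalg.norm(onz(c,267,230,zt)-onz(c,373,230,zt)))
print("hole glimpse",(onz(c,320,333,zt)[:2]-p)@t)
# post: top in scene0 & side1 & w2?
i,cs=load("scene0"); j,cd=load("side1")
print(proj(cd,[.683,-.124,.072]),proj(cs,[.683,-.124,.072]))
x,y=proj(cd,[.683,-.124,.06]).astype(int)
cv2.imwrite("pics/post.png",cv2.convertScaleAbs(np.hstack([cv2.resize(j[y-24:y+24,x-24:x+24],(380,380),interpolation=2),cv2.resize(i[222:270,282:330],(380,380),interpolation=2)]),alpha=1.5)); print(x,y)
```

```text
len 0.0846008782132543 rear->hole 0.061501314193531456
rear rel tcp along tool x -0.01702482248362752 lateral -0.0010628359517924249 -> hole at 0.044476491709903934
width 0.049726191603422135
hole glimpse 0.04644315778227623
[325.28184506 182.40356684] [305.8355271 242.721675 ]
325 184
```

View pics/post.png

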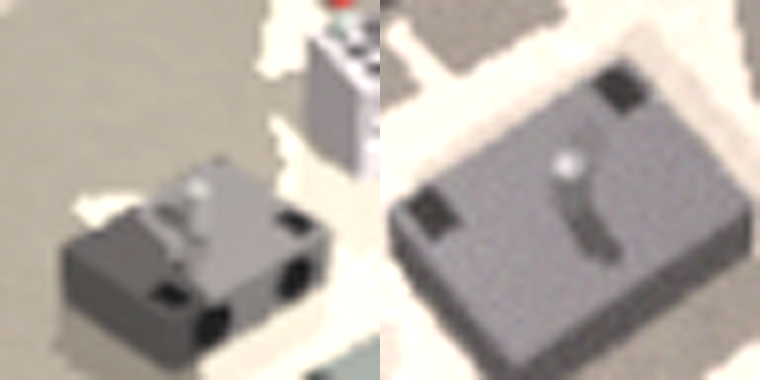

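Both views show the post's bright top, in the scene at (305.7,242.6) and in the side view at (325.9,183.7).

Run:
```python
from h import *
i,cs=load("scene0"); j,cd=load("side1")
P,e=tri(cs,(305.7,242.6),cd,(325.9,183.7)); print(P,e)
P=P[:2]; yaw=-.25; T=P-.0452*np.array([np.cos(yaw),np.sin(yaw)]); print(T)
plan([*T,.15],yaw,12)
```

```text
[ 0.6797386  -0.12293843  0.0673856 ] 0.0017671858251463069
[ 0.63594376 -0.11175578]
k 12 v [ 8.5  2.3 24.2] turn 0.0062 yaw0 -0.176 j6end 0.25 +j1
```

>>> {"method": "apply_moves", "body": {"motion": [[[8.6,0,24.2],0.006],[[8.6,0,24.2],0.006],[[8.6,0,24.2],0.006],[[8.6,0,24.2],0.006],[[8.6,0,24.2],0.006],[[8.6,0,24.2],0.006],[[8.6,0,24.2],0.006],[[8.6,0,24.2],0.006],[[8.6,0,24.2],0.006],[[8.6,0,24.2],0.006],[[8.6,0,24.2],0.006],[[8.6,0,24.2],0.006]]}}

```text
clock: 6.02
position: [0.6363, -0.1097, 0.1748]
tcp_rot: [[0.969, -0.004, 0.246], [-0.246, 0.001, 0.969], [-0.004, -1.0, 0.0]]
ft_force: [-0.6, -0.2, -0.9]
finger_gap: 0.0092
```

>>> {"method": "apply_moves", "body": {"motion": [[[0,20,0],0],[[0,30,0],0],[[0,22,0],0],[[0,10,0],0],[[0,0,0],0],[[0,0,0],0]]}}

```text
clock: 6.52
position: [0.6364, -0.1112, 0.0945]
tcp_rot: [[0.969, -0.002, 0.245], [-0.245, 0.001, 0.969], [-0.002, -1.0, 0.0]]
ft_force: [-0.1, 0.2, -0.0]
finger_gap: 0.0091
```

Run:
```python
from h import *
im,c=snap("scene","s3"); jm,cj=snap("side","d3"); w,cw=snap("wrist","w3"); s=robot.get_state(); p=s["position"];print(p,s["clock"],np.round(s["ft_force"],2))
plan([.6375,-.1123,p[2]],-.25,1)
x,y=proj(c,[.66,-.12,.08]).astype(int); a=im[y-40:y+40,x-40:x+40]
x2,y2=proj(cj,[.66,-.12,.08]).astype(int); b=jm[y2-40:y2+40,x2-40:x2+40]; print(x,y,x2,y2)
print("post in wrist",proj(cw,[.6812,-.1235,.072]))
cv2.imwrite("pics/v3.png",cv2.convertScaleAbs(np.hstack([cv2.resize(a,(400,400),interpolation=2),cv2.resize(b,(400,400),interpolation=2)]),alpha=1.4))
```

```text
[ 0.63791093 -0.11163608  0.09669502] 6.6667 [ 1.14 -0.16 -0.73]
k 1 v [-0.2  0.  -0.7] turn 0.0019 yaw0 -0.248 j6end 0.25 +j1
301 235 328 183
post in wrist [319.36904727 314.22344149]
```

View pics/v3.png

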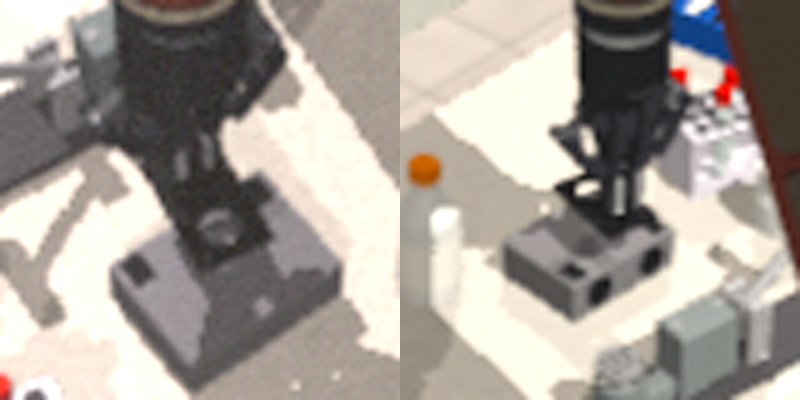

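In the scene crop the hole is at px (304.8,240.8), with the bright post showing inside it.

Run:
```python
from h import *
im,c=load("s3"); jm,cj=load("d3")
print(onz(c,304.8,240.8,.0865)); print(onz(cj,288+190/5,143+187/5,.0865))
print(proj(c,[.6812,-.1235,.0865]))
```

```text
[ 0.68223113 -0.12723508  0.0865    ]
[ 0.67705432 -0.12180251  0.0865    ]
[305.50371262 239.86150195]
```

>>> {"method": "apply_moves", "body": {"motion": [[[0,8,0],0],[[0,8,0],0],[[0,8,0],0],[[0,8,0],0],[[0,4,0],0],[[0,0,0],0],[[0,0,0],0]]}}

```text
clock: 7.25
position: [0.6368, -0.1111, 0.0589]
tcp_rot: [[0.969, -0.001, 0.245], [-0.245, 0.0, 0.969], [-0.001, -1.0, 0.0]]
ft_force: [0.4, 0.3, -0.6]
finger_gap: 0.0093
```

>>> {"method": "apply_moves", "body": {"motion": [[[0,3,0],0],[[0,2,0],0],[[0,1,0],0],[[0,0,0],0],[[0,0,0],0],[[0,0,0],0]]}}

```text
clock: 7.75
position: [0.6371, -0.1112, 0.0535]
tcp_rot: [[0.969, 0.0, 0.245], [-0.245, -0.0, 0.969], [0.0, -1.0, 0.0]]
ft_force: [0.3, -0.5, -1.4]
finger_gap: 0.0092
```

>>> {"method": "apply_moves", "body": {"motion": [[[0,0.8,0],0],[[0,0,0],0],[[0,0,0],0],[[0,0,0],0],[[0,0,0],0]], "jaw": 40}}

```text
clock: 8.17
position: [0.6371, -0.1112, 0.0526]
tcp_rot: [[0.969, 0.0, 0.245], [-0.245, -0.0, 0.969], [0.0, -1.0, 0.0]]
ft_force: [0.1, -0.4, 0.3]
finger_gap: 0.04
```

>>> {"method": "apply_moves", "body": {"motion": [[[0,-10,0],0],[[0,-25,0],0],[[0,-35,0],0],[[0,-35,0],0],[[0,-35,0],0],[[0,-20,0],0],[[-10,-10,-30],0],[[-20,0,35],0],[[-20,0,35],0],[[-20,0,35],0],[[0,0,0],0],[[0,0,0],0]], "jaw": 85}}

```text
clock: 9.17
position: [0.5872, -0.0196, 0.2238]
tcp_rot: [[0.97, 0.001, 0.242], [-0.242, -0.0, 0.97], [0.001, -1.0, 0.0]]
ft_force: [-0.8, 0.1, 0.8]
finger_gap: 0.0848
```

Run:
```python
from h import *
im,c=snap("scene","s4"); w,cw=snap("wrist","w4"); s=robot.get_state(); p=s["position"];print(p,s["clock"])
x,y=proj(c,[.66,-.12,.06]).astype(int); a=cv2.resize(im[y-38:y+38,x-38:x+38],(400,400),interpolation=2)
wv=cv2.resize(w,(400,250))
b=np.zeros((400,400,3),np.uint8); b[:250]=wv
cv2.imwrite("pics/v4.png",np.hstack([a,b])); print(x,y)
```

```text
[ 0.58789876 -0.02158728  0.22321057] 9.2667
301 239
```

View pics/v4.png

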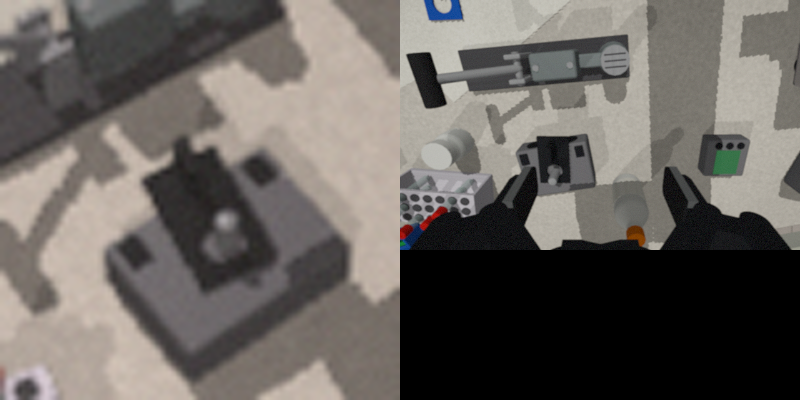

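The tag lies flat on the box with the post through its hole, and the fingers have let go of it. The wrist view shows the jack whole, with its saddle at about (342,93) px. I'll measure the jack from it.

Run:
```python
from h import *
im,c=load("w4"); g=cv2.GaussianBlur(cv2.cvtColor(im,cv2.COLOR_BGR2GRAY),(3,3),0).astype(float)
U=[];Lo=[]
for x in list(range(105,195,3))+list(range(322,330,2)):
    col=np.diff(g[45:110,x]); k=col.argmin(); 
    if col[k]<-8: U.append((x,45+k+.5))
for x in range(110,360,4):
    seg=np.diff(g[100:160,x]); k=seg.argmax()
    if seg[k]>8: Lo.append((x,100+k+.5))
def fit(P,n):
    P=np.array(P); p=np.polyfit(P[:,0],P[:,1],1)
    for _ in range(3):
        r=abs(np.polyval(p,P[:,0])-P[:,1]); P=P[r<max(1.5,np.median(r)*2)]; p=np.polyfit(P[:,0],P[:,1],1)
    a,b=[onz(c,x,np.polyval(p,x),.012) for x in(110,350)]
    print(n,p,len(P),"yaw",np.arctan2(*(b-a)[1::-1]),a,b)
fit(U,"up");fit(Lo,"lo")
sub=im[60:130,300:390]; circ=cv2.HoughCircles(cv2.cvtColor(sub,cv2.COLOR_BGR2GRAY),cv2.HOUGH_GRADIENT,1,20,param1=80,param2=12,minRadius=15,maxRadius=32)
print(circ+np.array([300,60,0]) if circ is not None else None)
v=cv2.resize(im[40:170,80:390],None,fx=2.58,fy=2.58,interpolation=2)
for k in range(0,310,20): cv2.putText(v,str(80+k),(int(k*2.58),8),0,.3,(0,0,255),1)
for k in range(0,130,10): cv2.putText(v,str(40+k),(0,int(k*2.58)+3),0,.3,(0,0,255),1)
im,c2=load("scene0")
v2=cv2.resize(im[85:175,325:445],None,fx=5.5*.45,fy=5.5*.45,interpolation=2)
j,cj=load("side1"); v3=cv2.resize(j[210:310,220:340],(297,248),interpolation=2)
W=np.zeros((v.shape[0]+250,800,3),np.uint8); W[:v.shape[0],:v.shape[1]]=v[:,:800]; W[v.shape[0]:v.shape[0]+v2.shape[0],:v2.shape[1]]=v2; W[v.shape[0]:v.shape[0]+248,310:607]=v3
print(v.shape,v2.shape); cv2.imwrite("pics/v5.png",cv2.convertScaleAbs(W,alpha=1.3))
```

```text
up [-0.09493357 89.12772594] 34 yaw 1.4118828195797726 [ 0.46449579 -0.19482405  0.012     ] [0.50041991 0.02933065 0.012     ]
lo [-8.98260588e-02  1.55984957e+02] 40 yaw 1.4124713374511826 [ 0.52382399 -0.22280211  0.012     ] [0.56189154 0.01562485 0.012     ]
[[[341.5         93.5         27.70000076]
  [345.5        114.5         18.        ]]]
(335, 800, 3) (223, 297, 3)
```

View pics/v5.png

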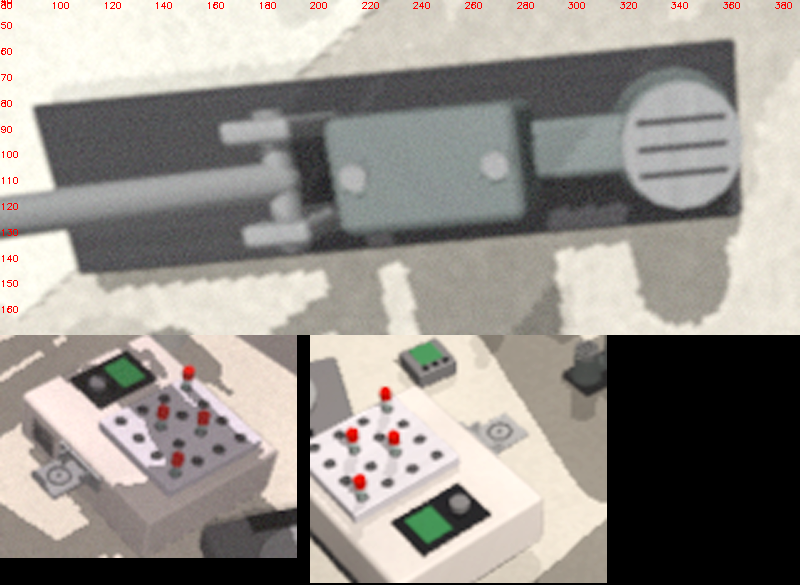

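Run:
```python
from h import *
im,c=load("w4"); S=onz(c,343.5,96,.07); B=onz(c,245.7,105.1,.075)
y=1.412;t=np.array([np.cos(y),np.sin(y)]);n=np.array([-t[1],t[0]])
print("S",S,"B",B,"along",(S-B)[:2]@t,"lat",(S-B)[:2]@n)
a=(np.array([.4645,-.1948])@n+np.array([.52382,-.2228])@n)/2; print("axis lat",a,"S",S[:2]@n,"B",B[:2]@n,"width",(np.array([.4645,-.1948])-np.array([.52382,-.2228]))@n)
i,cs=load("scene0"); j,cd=load("side1")
print("mark",tri(cs,(348.8,142.0),cd,(297.2,249.1)),onz(cs,348.8,142,.088),onz(cd,297.2,249.1,.088))
print("timer",onz(cs,381,210,.03))
print("front edge top side view corners",onz(cd,220+(540-310)*120/297,210+(505-335)*100/248,.122), onz(cd,220+(405-310)*120/297,210+(385-335)*100/248,.122))
plan([*B[:2],.10],y-np.pi,16)
```

```text
S [0.52925985 0.01285336 0.07      ] B [ 0.51663773 -0.06430658  0.075     ] along 0.0781850728906739 lat -0.00026202881400544425
axis lat -0.5209601451999997 S -0.5205683846723399 B -0.5203063558583344 width 0.06300128983437604
mark (array([0.48293243, 0.25002271, 0.08283765]), np.float64(0.0039619396145272635)) [0.48739018 0.24801225 0.088     ] [0.47757994 0.2524176  0.088     ]
timer [0.7373857  0.15770238 0.03      ]
front edge top side view corners [0.31904181 0.34028632 0.122     ] [0.62315041 0.30054044 0.122     ]
k 16 v [-0.5  7.7 -5.7] turn 0.0926 yaw0 -0.247 j6end 1.73 +j1
```

Run:
```python
from h import *
plan([.485,.20,.22],1.412-np.pi,16)
```

```text
k 16 v [-16.4   0.2   3.2] turn 0.0926 yaw0 -0.247 j6end 1.73 +j1
```

>>> {"method": "apply_moves", "body": {"motion": [[[-16.4,0,3.2],0.0925],[[-16.4,0,3.2],0.0925],[[-16.4,0,3.2],0.0925],[[-16.4,0,3.2],0.0925],[[-16.4,0,3.2],0.0925],[[-16.4,0,3.2],0.0925],[[-16.4,0,3.2],0.0925],[[-16.4,0,3.2],0.0925],[[-16.4,0,3.2],0.0925],[[-16.4,0,3.2],0.0925],[[-16.4,0,3.2],0.0925],[[-16.4,0,3.2],0.0925]]}}

```text
clock: 10.27
position: [0.477, 0.1332, 0.2228]
tcp_rot: [[0.205, 0.0, 0.979], [-0.979, -0.0, 0.205], [0.0, -1.0, 0.0]]
ft_force: [1.6, 0.0, 0.8]
finger_gap: 0.0849
```

>>> {"method": "apply_moves", "body": {"motion": [[[-16.4,0,3.2],0.0925],[[-16.4,0,3.2],0.0925],[[-16.4,0,3.2],0.0925],[[-16.4,0,3.2],0.0925],[[0,0,0],0],[[0,0,0],0],[[0,0,0],0]]}}

```text
clock: 10.85
position: [0.4848, 0.1985, 0.2224]
tcp_rot: [[-0.155, -0.0, 0.988], [-0.988, -0.0, -0.155], [0.001, -1.0, -0.0]]
ft_force: [0.1, -0.3, -0.8]
finger_gap: 0.085
```

Run:
```python
from h import *
w,c=snap("wrist","w6"); s=robot.get_state(); print(s["position"],s["clock"])
u,v=proj(c,[.484,.249,.088]); print(u,v)
x0,y0=max(0,int(u)-100),max(0,int(v)-75)
cr=w[y0:y0+150,x0:x0+200]; 
V=cv2.resize(cr,None,fx=4,fy=4,interpolation=2)
for k in range(0,200,20): cv2.putText(V,str(x0+k),(k*4,10),0,.35,(0,0,255),1)
for k in range(0,150,10): cv2.putText(V,str(y0+k),(0,k*4+4),0,.35,(0,0,255),1)
cv2.imwrite("pics/v6.png",V)
g=cv2.cvtColor(cr,cv2.COLOR_BGR2GRAY)
ci=cv2.HoughCircles(cv2.resize(g,None,fx=2,fy=2),cv2.HOUGH_GRADIENT,1,40,param1=80,param2=20,minRadius=30,maxRadius=80)
if ci is not None: print(ci/2+np.array([x0,y0,0]))
```

```text
[0.48467849 0.19844792 0.22247422] 10.9
307.328599232673 119.25623347853694
[[[308.25       115.25        22.70000076]]]
```

View pics/v6.png

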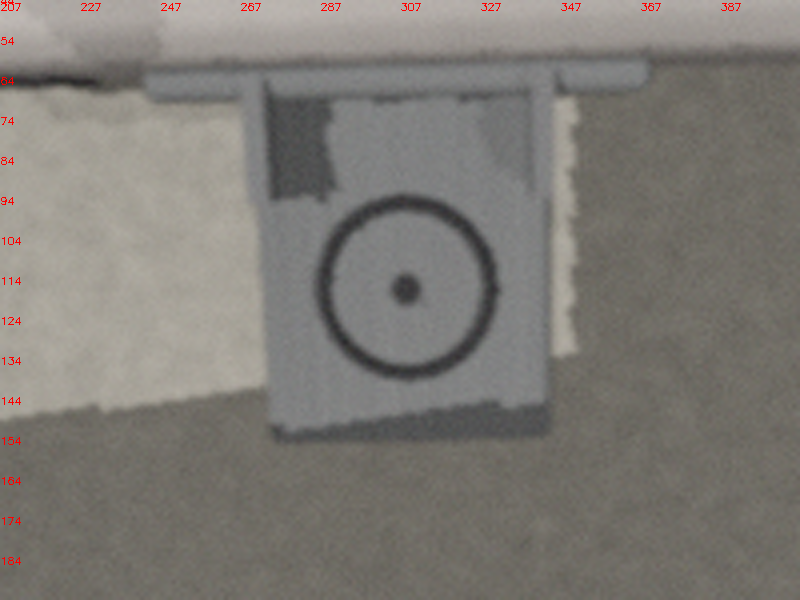

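The dot of the mark is at (308.3,116.2). The tab's front edge runs from (275.8,154) to (344.5,152.7), nearly square to the tool.

Run:
```python
from h import *
_,c=load("w6"); M=onz(c,308.3,116.2,.089); print("mark",M)
for z in(.08,.088):
  a,b=onz(c,275.8,154,z),onz(c,344.5,152.7,z); print(a,b,np.linalg.norm(a-b),"hyaw",np.arctan2(*(a-b)[1::-1])+np.pi/2, np.arctan2(*(b-a)[1::-1])+np.pi/2, "dist mark",np.linalg.norm((a+b)/2-M))
# side edges of tab
a,b=onz(c,207+262/4,44+220/4,.088),onz(c,207+271/4,44+415/4,.088);print(np.arctan2(*(a-b)[1::-1]))
a,b=onz(c,207+550/4,44+210/4,.088),onz(c,207+551/4,44+400/4,.088);print(np.arctan2(*(a-b)[1::-1]))
plan([.5166,-.0652,.13],1.412-np.pi,10)
```

```text
mark [0.48516743 0.25126402 0.089     ]
[0.45356117 0.22458049 0.08      ] [0.50893629 0.21689734 0.08      ] 0.05590558367562703 hyaw 4.574521938747585 1.4329292851577922 dist mark 0.03206459849787513
[0.45482606 0.22619266 0.088     ] [0.50864529 0.2187254  0.088     ] 0.054334785852696896 hyaw 4.574521938747585 1.4329292851577922 dist mark 0.02902593058499995
1.4177677705240823
1.4421795970291111
k 10 v [25.5  9.2  7.3] turn 0.0003 yaw0 -1.727 j6end 1.73 +j1
```

>>> {"method": "apply_moves", "body": {"motion": [[[25.5,9.2,7.3],0],[[25.5,9.2,7.3],0],[[25.5,9.2,7.3],0],[[25.5,9.2,7.3],0],[[25.5,9.2,7.3],0],[[25.5,9.2,7.3],0],[[25.5,9.2,7.3],0],[[25.5,9.2,7.3],0],[[25.5,9.2,7.3],0],[[25.5,9.2,7.3],0],[[0,0,0],0],[[0,0,0],0]]}}

```text
clock: 11.9
position: [0.5161, -0.0655, 0.1301]
tcp_rot: [[-0.159, -0.001, 0.987], [-0.987, 0.0, -0.159], [-0.0, -1.0, -0.001]]
ft_force: [-0.1, -0.2, -0.4]
finger_gap: 0.0843
```

Run:
```python
from h import *
plan([.5166,-.0652,.036],1.412-np.pi,5)
```

```text
k 5 v [-0.1 18.8  0.1] turn -0.0001 yaw0 -1.73 j6end 1.73 +j1
```

>>> {"method": "apply_moves", "body": {"motion": [[[0,18,0],0],[[0,25,0],0],[[0,25,0],0],[[0,18,0],0],[[0,8,0],0],[[0,0,0],0],[[0,0,0],0]]}}

```text
clock: 12.48
position: [0.5169, -0.0635, 0.0372]
tcp_rot: [[-0.156, 0.0, 0.988], [-0.988, 0.0, -0.156], [-0.0, -1.0, 0.0]]
ft_force: [-0.1, -0.2, 0.7]
finger_gap: 0.0853
```

>>> {"method": "apply_moves", "body": {"motion": [[[0,0,0],0],[[0,0,0],0],[[0,0,0],0],[[0,0,0],0],[[0,0,0],0],[[0,0,0],0],[[0,0,0],0],[[0,0,0],0],[[0,0,0],0]], "jaw": 0, "squeeze": 90}}

```text
clock: 13.23
position: [0.5169, -0.0638, 0.0373]
tcp_rot: [[-0.156, 0.001, 0.988], [-0.988, -0.0, -0.156], [0.0, -1.0, 0.001]]
ft_force: [-1.9, 1.0, 7.9]
finger_gap: 0.0347
```

>>> {"method": "apply_moves", "body": {"motion": [[[0,-4,0],0],[[0,-6,0],0],[[0,-6,0],0],[[0,-4,0],0],[[0,0,0],0],[[0,0,0],0]]}}

```text
clock: 13.73
position: [0.5169, -0.0638, 0.0567]
tcp_rot: [[-0.156, 0.0, 0.988], [-0.988, -0.0, -0.156], [0.0, -1.0, 0.0]]
ft_force: [-0.2, -1.1, -9.5]
finger_gap: 0.0349
```

Run:
```python
from h import *
s=robot.get_state(); print(s["position"],np.round(s["ft_force"],1),np.round(s["ft_torque"],2))
M=np.array([.4852,.2513]);y=1.433;t=np.array([np.cos(y),np.sin(y)])
F=M-.08*t;print("final",F,"stage",F-.09*t)
plan([*(F-.09*t),.056],y-np.pi,12)
w,c=snap("wrist","w7"); w,c=snap("scene","s7")
```

```text
[ 0.51686291 -0.06380154  0.05669789] [-0.2 -1.1 -9.5] [-0.    0.01  0.01]
final [0.47421115 0.17205831] stage [0.46184869 0.08291141]
k 12 v [-11.4   0.1  -6.3] turn -0.0016 yaw0 -1.728 j6end 1.71 +j1
```

>>> {"method": "apply_moves", "body": {"motion": [[[-7,0,-4],-0.002],[[-12,0,-6.6],-0.002],[[-12,0,-6.6],-0.002],[[-12,0,-6.6],-0.002],[[-12,0,-6.6],-0.002],[[-12,0,-6.6],-0.002],[[-12,0,-6.6],-0.002],[[-12,0,-6.6],-0.002],[[-12,0,-6.6],-0.001],[[-12,0,-6.6],0],[[-12,0,-6.6],0],[[-9,0,-5.2],0]]}}

```text
clock: 14.83
position: [0.4612, 0.0836, 0.0566]
tcp_rot: [[-0.138, -0.0, 0.99], [-0.99, 0.0, -0.138], [-0.0, -1.0, -0.0]]
ft_force: [0.5, -0.4, -9.3]
finger_gap: 0.0347
```

>>> {"method": "apply_moves", "body": {"motion": [[[0,4,0],0],[[0,6,0],0],[[0,4,0],0],[[0,1,0],0],[[0,0,0],0],[[0,0,0],0],[[0,0,0],0]]}}

```text
clock: 15.42
position: [0.4625, 0.0814, 0.0416]
tcp_rot: [[-0.14, 0.0, 0.99], [-0.99, -0.0, -0.14], [0.0, -1.0, 0.0]]
ft_force: [0.4, -0.6, -9.0]
finger_gap: 0.0353
```

Run:
```python
from h import *
s=robot.get_state(); print(s["position"],np.round(s["ft_force"],1),s["clock"])
w,c=snap("wrist","w8"); p=np.array(s["position"]);R=np.array(s["tcp_rot"]);y=np.arctan2(-R[1,0],-R[0,0]);t=np.array([np.cos(y),np.sin(y)]);lift=p[2]-.0373
S=[*(p[:2]+.0786*t),.07+lift]; u,v=proj(c,S); print("jyaw",y,"pred saddle px",u,v,"mark px",proj(c,[.4852,.2513,.089]))
x0,y0=max(0,int(u)-100),max(0,int(v)-100)
V=cv2.resize(w[y0:y0+150,x0:x0+200],None,fx=4,fy=4,interpolation=2)
for k in range(0,200,20): cv2.putText(V,str(x0+k),(k*4,10),0,.35,(0,0,255),1)
for k in range(0,150,10): cv2.putText(V,str(y0+k),(0,k*4+4),0,.35,(0,0,255),1)
cv2.imwrite("pics/v8.png",V)
M=np.array([.4852,.2513]);y=1.433;t=np.array([np.cos(y),np.sin(y)]);F=M-.0786*t
plan([*F,p[2]],y-np.pi,9)
```

```text
[0.46245208 0.08144078 0.04157214] [ 0.4 -0.6 -9. ] 15.4167
jyaw 1.4301910107316491 pred saddle px 317.17077946455856 92.35224858411247 mark px [ 307.22586199 -465.4007791 ]
k 9 v [-10.3   0.   -0.1] turn -0.0003 yaw0 -1.711 j6end 1.71 +j1
```

View pics/v8.png

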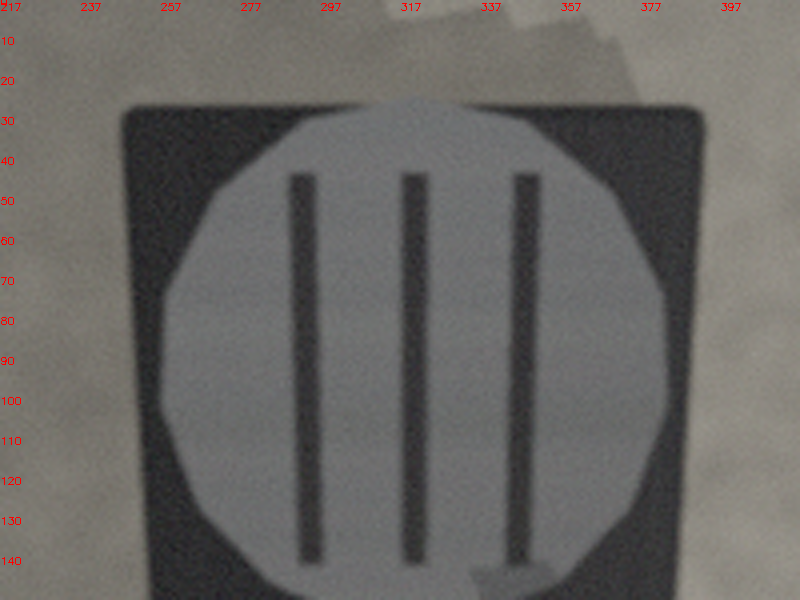

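The saddle centre appears at (320.6,92), against (317.2,92.4) predicted, so it is about 1 mm off sideways and agrees along the jack. I'll slide in with about 4 mm of lift, then set down.

>>> {"method": "apply_moves", "body": {"motion": [[[-5,0,-0.2],0],[[-9,0,-0.2],0],[[-12,0,-0.2],0],[[-12,0,-0.2],0],[[-12,0,-0.2],0],[[-12,0,-0.2],0],[[-12,0,-0.2],0],[[-10,0,-0.2],0],[[-6,0,-0.2],0],[[-2.7,0,-0.1],0],[[0,0,0],0],[[0,0,0],0]]}}

```text
clock: 16.47
position: [0.473, 0.1736, 0.0414]
tcp_rot: [[-0.14, -0.0, 0.99], [-0.99, -0.0, -0.14], [0.001, -1.0, -0.0]]
ft_force: [-1.1, -0.2, -10.1]
finger_gap: 0.0351
```

Run:
```python
from h import *
s=robot.get_state(); p=np.array(s["position"]);print(p,np.round(s["ft_force"],1),s["clock"])
R=np.array(s["tcp_rot"]);y=np.arctan2(-R[1,0],-R[0,0]);t=np.array([np.cos(y),np.sin(y)]);n=np.array([-t[1],t[0]])
S=p[:2]+.0786*t-.001*n; S2=p[:2]+.0786*t+.001*n; Z=R[:2,2]; S=p[:2]+.0786*t+.001*Z
print("saddle",S,"mark-saddle along jack, along tool z",(np.array([.4852,.2513])-S)@t,(np.array([.4852,.2513])-S)@Z,"jyaw",y)
```

```text
[0.47303908 0.17357428 0.04138291] [ -1.1  -0.2 -10.1] 16.4667
saddle [0.48499538 0.25126603] mark-saddle along jack, along tool z 6.21911113153775e-05 0.00019788248771561347 jyaw 1.43082217491883
```

Now set it down and look before letting go.

>>> {"method": "apply_moves", "body": {"motion": [[[0,2,0],0],[[0,1.5,0],0],[[0,0.7,0],0],[[0,0,0],0],[[0,0,0],0]]}}

```text
clock: 16.88
position: [0.4731, 0.1733, 0.0374]
tcp_rot: [[-0.14, -0.0, 0.99], [-0.99, -0.001, -0.14], [0.001, -1.0, -0.0]]
ft_force: [-2.7, -2.5, -3.7]
finger_gap: 0.0352
```

>>> {"method": "apply_moves", "body": {"motion": [[[0,0,0],0],[[0,0,0],0],[[0,0,0],0],[[0,0,0],0],[[0,0,0],0],[[0,0,0],0]], "jaw": 85}}

```text
clock: 17.38
position: [0.4735, 0.1739, 0.0375]
tcp_rot: [[-0.139, 0.001, 0.99], [-0.99, 0.0, -0.139], [-0.0, -1.0, 0.0]]
ft_force: [0.9, 0.8, -0.1]
finger_gap: 0.085
```

Run:
```python
from h import *
s=robot.get_state(); p=np.array(s["position"]);print(p,np.round(s["ft_force"],1),s["clock"],s["joint_positions"])
y=1.431;t=np.array([np.cos(y),np.sin(y)]); B=np.array([.4852,.2513])-.08*t
print("bar up",B-.1325*t,"bar down",B-.15*t)
```

```text
[0.47348714 0.17392701 0.0374742 ] [ 0.9  0.8 -0.1] 17.3833 [ 2.06968804e-01  4.52076557e-01 -4.86353488e-01  6.31837806e-01
  4.99365072e-05  1.91768688e+00]
bar up [0.45558995 0.04087307] bar down [0.45315147 0.02354379]
```

>>> {"method": "apply_moves", "body": {"motion": [[[0,-10,0],0],[[0,-25,0],0],[[0,-35,0],0],[[0,-35,0],0],[[0,-25,0],0],[[10,0,0],0],[[30,0,0],0],[[40,0,0],0],[[35,0,0],0],[[17,0,0],0],[[0,0,0],0],[[0,0,0],0]], "jaw": 0, "squeeze": 40}}

```text
clock: 18.38
position: [0.4547, 0.0423, 0.1677]
tcp_rot: [[-0.142, 0.0, 0.99], [-0.99, 0.0, -0.142], [-0.0, -1.0, 0.0]]
ft_force: [0.2, 0.1, 0.4]
finger_gap: -0.0001
```

Run:
```python
from h import *
s=robot.get_state(); p=np.array(s["position"]);print(p,s["finger_gap"],np.round(s["ft_force"],1),s["clock"])
plan([.4555,.0405,.131],1.431-np.pi,3)
w,c=snap("wrist","w9"); im,cs=snap("scene","s9"); jm,cd=snap("side","d9")
print("bar px",proj(c,[.4556,.0409,.1165]),"saddle/mark px",proj(c,[.4852,.2513,.089]))
a=cv2.resize(im[100:230,215:375],(400,325),interpolation=2); b=cv2.resize(w,(400,250)); 
V=np.zeros((575,800,3),np.uint8);V[:325,:400]=a;V[:325,400:]=cv2.resize(jm[200:300,250:373],(400,325),interpolation=2);V[325:,:400]=b
cv2.imwrite("pics/v9.png",cv2.convertScaleAbs(V,alpha=1.3))
```

```text
[0.45471918 0.04232094 0.16766322] -0.00012964601510641913 [0.2 0.1 0.4] 18.3833
k 3 v [ 0.6 12.2  0.3] turn -0.0008 yaw0 -1.713 j6end 1.71 +j1
bar px [320.23035531 224.58310717] saddle/mark px [ 318.55013876 -214.6595138 ]
```

View pics/v9.png

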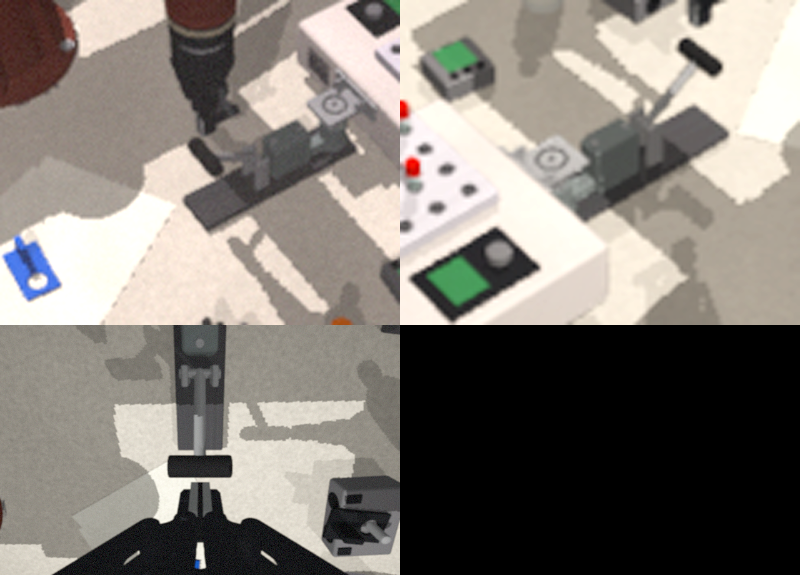

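The jack stands with its saddle under the tab. The bar appears at (320,225.6) px, against (320.2,224.6) predicted, so it is under the closed fingertips. That is my last viewed picture, so further checks are numeric.

>>> {"method": "apply_moves", "body": {"motion": [[[0.6,12.2,0.3],0],[[0.6,12.2,0.3],0],[[0.6,12.2,0.3],0],[[0,2,0],0],[[0,2,0],0],[[0,0,0],0],[[0,0,0],0]]}}

```text
clock: 19.12
position: [0.4557, 0.0417, 0.1272]
tcp_rot: [[-0.139, 0.001, 0.99], [-0.99, 0.0, -0.139], [-0.001, -1.0, 0.0]]
ft_force: [-0.8, 0.5, 1.0]
finger_gap: 0.0002
```

>>> {"method": "apply_moves", "body": {"motion": [[[2.6,4.2,0],0],[[2.6,4.3,0],0],[[2.1,4.5,0],0],[[2.1,4.5,0],0],[[1.7,4.6,0],0],[[1.7,4.7,0],0],[[0,0,0],0]]}}

```text
clock: 19.7
position: [0.4541, 0.027, 0.0995]
tcp_rot: [[-0.141, 0.001, 0.99], [-0.99, -0.002, -0.141], [0.002, -1.0, 0.001]]
ft_force: [-1.9, -7.1, 10.1]
finger_gap: 0.0001
```

>>> {"method": "apply_moves", "body": {"motion": [[[1.3,4.8,0],0],[[1.2,4.9,0],0],[[0.8,4.9,0],0],[[0.7,5,0],0],[[0.3,5,0],0],[[0.2,4,0],0],[[0,0,0],0],[[0,0,0],0]]}}

```text
clock: 20.37
position: [0.4538, 0.0229, 0.0713]
tcp_rot: [[-0.14, 0.001, 0.99], [-0.99, -0.002, -0.14], [0.002, -1.0, 0.001]]
ft_force: [-0.9, -5.7, 7.4]
finger_gap: 0.0005
```

>>> {"method": "apply_moves", "body": {"motion": [[[1,1,0],0],[[1,1,0],0],[[0,1,0],0],[[0,0,0],0],[[0,0,0],0]]}}

```text
clock: 20.78
position: [0.4539, 0.0225, 0.0694]
tcp_rot: [[-0.139, 0.003, 0.99], [-0.99, 0.002, -0.139], [-0.002, -1.0, 0.002]]
ft_force: [-3.6, 1.8, 23.8]
finger_gap: 0.0003
```

Run:
```python
from h import *
s=robot.get_state(); print(s["position"],np.round(s["ft_force"],1),s["clock"])
# block motion check: compare scene before (s9) and now around jack and heater
im,c=snap("scene","s10"); a,_=load("s9"); jm,cd=snap("side","d10"); b,_=load("d9")
def shift(A,B,u,v,r): 
    T=A[v-r:v+r,u-r:u+r]; m=cv2.matchTemplate(B[v-r-8:v+r+8,u-r-8:u+r+8],T,cv2.TM_CCOEFF_NORMED); _,q,_,l=cv2.minMaxLoc(m); return l[0]-8,l[1]-8,round(q,3)
def P(c,p): return proj(c,p).round().astype(int)
for n,p,r in [("tube area",[.5,.40,.122],14),("mark",[.4852,.2513,.088],7),("block",[.4741,.172,.075],8),("baseRear",[.452,.03,.012],7)]:
    print(n,shift(a,im,*P(c,p),r),shift(b,jm,*P(cd,p),r), "1mm up px", proj(c,np.array(p)+[0,0,.02])-proj(c,p), proj(cd,np.array(p)+[0,0,.02])-proj(cd,p))
```

```text
[0.45394224 0.02246397 0.06941878] [-3.6  1.8 23.8] 20.7833
tube area (2, -3, 0.939) (-2, -1, 0.909) 1mm up px [ 0.67506065 -4.0620565 ] [-0.45612242 -4.27727819]
mark (2, -5, 0.879) (-2, -3, 0.731) 1mm up px [ 0.35218805 -3.87066127] [-0.19016362 -4.13270958]
block (0, 0, 0.992) (0, 0, 0.945) 1mm up px [ 0.16683108 -3.78494958] [-0.0662934  -4.07296857]
baseRear (0, 0, 0.873) (-1, 0, 0.814) 1mm up px [-0.17978725 -3.48204195] [ 0.12558183 -3.86914767]
```

At the stop: vertical force 24 N, the mark about 20 mm up in the images and the block unmoved. Now I'll follow the handle all the way back up.

>>> {"method": "apply_moves", "body": {"motion": [[[-1,-3,0],0],[[-1,-5,0],0],[[-0.7,-5,0],0],[[-1,-5,0],0],[[-1.2,-5,0],0],[[-1.3,-5,0],0],[[-1.6,-4.8,0],0],[[-1.7,-4.7,0],0],[[-2,-4.6,0],0],[[-2,-4.5,0],0],[[-2.5,-4.4,0],0],[[-2.5,-4.3,0],0]]}}

```text
clock: 21.88
position: [0.4548, 0.0405, 0.1237]
tcp_rot: [[-0.14, -0.001, 0.99], [-0.99, -0.0, -0.14], [0.0, -1.0, -0.001]]
ft_force: [-0.1, 1.4, 1.6]
finger_gap: 0.0
```

>>> {"method": "apply_moves", "body": {"motion": [[[-0.5,-5,0],0],[[0,-5,0],0],[[0,-5,0],0],[[0,0,0],0],[[0,0,0],0],[[0,0,0],0],[[0,0,0],0],[[0,0,0],0]]}}

```text
clock: 22.55
position: [0.4552, 0.0409, 0.1384]
tcp_rot: [[-0.14, -0.001, 0.99], [-0.99, 0.0, -0.14], [0.0, -1.0, -0.001]]
ft_force: [-0.8, -0.3, -0.3]
finger_gap: -0.0001
```

Run:
```python
from h import *
s=robot.get_state(); print(s["position"],np.round(s["ft_force"],1),s["clock"])
im,c=snap("scene","s11"); a,_=load("s9"); jm,cd=snap("side","d11"); b,_=load("d9"); w,cw=snap("wrist","w11")
def shift(A,B,u,v,r): 
    T=A[v-r:v+r,u-r:u+r]; m=cv2.matchTemplate(B[v-r-8:v+r+8,u-r-8:u+r+8],T,cv2.TM_CCOEFF_NORMED); _,q,_,l=cv2.minMaxLoc(m); return l[0]-8,l[1]-8,round(q,3)
def P(c,p): return proj(c,p).round().astype(int)
for n,p,r in [("tubes",[.5,.40,.122],14),("mark",[.4852,.2513,.088],7),("block",[.4741,.172,.075],8),("bar",[.4556,.0409,.1165],6)]:
    print(n,shift(a,im,*P(c,p),r),shift(b,jm,*P(cd,p),r))
# bar ellipse in wrist
u,v=proj(cw,[.4556,.0409,.1165]); print("bar pred",u,v)
m=(w.max(2)<55)[:, int(u)-45:int(u)-32]; print(np.where(m.mean(1)>.6)[0])
plan([.4555,.0405,.1275],1.431-np.pi,3)
```

```text
[0.45521904 0.04085995 0.13836614] [-0.8 -0.3 -0.3] 22.55
tubes (0, 0, 0.999) (0, 0, 1.0)
mark (0, 0, 0.991) (0, 0, 1.0)
block (0, 0, 0.998) (0, 0, 0.999)
bar (1, 1, 0.903) (0, 0, 0.853)
bar pred 318.92254382088305 245.30337853958866
[  0   1   2   3   4   5   6   7   8   9  10  11  12  13  14  15  16  17
  18  19  20  21  22  23  24  25  26  27  28  29  30  31  32  33  34  35
  36  37  38  39  40  41  42  43  44  45  46  47  48  49  50  51  52  53
  54  55  56  57  58  59  60  61  62  63  64  65  66  67  85  86  87  88
  89  90  91  92  93  94  95  96  97  98  99 100 101 102 103 104 105 106
 107 108 109 110 111 112 113 114 115 116 117 118 119 120 121 122 123 124
 125 126 127 128 129 227 228 229 230 231 232 233 234 235 236 237 238 239
 240 241 242 243 244 245 246 247 248 249 250 251 252 253 254 255 256 257
 258 259 260 261 262 263 264 265 266 310 311 312 313 314 315 316 317 318
 319 320 321 322 323 324 325 326 327 328 329 330 331 332 333 334 335 336
 337 338 339 340 341 342 343 344 345 346 347 348 349 350 351 352 353 354
 355 356 357 358 359 360 361 362 363 364 365 366 367 368 369 370 371 372
 373 374 375 376 377 378 379 380 381 382 383 384 385 386 387 388 389 390
 391 392 393 394 395 396 397 398 399]
k 3 v [0.1 3.7 0.1] turn -0.0001 yaw0 -1.711 j6end 1.71 +j1
```

The handle is fully back up: the bar is at row 246.5, against 245.3 predicted. The heater, mark and block are exactly at rest. Final press.

>>> {"method": "apply_moves", "body": {"motion": [[[0,5,0],0],[[0,5,0],0],[[2.7,4.7,0],0],[[2.7,4.3,0],0],[[2.2,4.5,0],0],[[2.2,4.5,0],0],[[1.8,4.6,0],0],[[1.7,4.7,0],0],[[1.4,4.8,0],0],[[1.2,4.9,0],0],[[0.9,4.9,0],0],[[0.7,5,0],0]]}}

```text
clock: 23.7
position: [0.4533, 0.0225, 0.0817]
tcp_rot: [[-0.14, 0.001, 0.99], [-0.99, -0.002, -0.14], [0.002, -1.0, 0.001]]
ft_force: [-1.0, -5.1, 9.4]
finger_gap: -0.0003
```

>>> {"method": "apply_moves", "body": {"motion": [[[0.5,5,0],0],[[0.5,4,0],0],[[0.5,2,0],0],[[0,1.2,0],0],[[0,0,0],0],[[0,0,0],0],[[0,0,0],0]]}}

```text
clock: 24.28
position: [0.4533, 0.0212, 0.0701]
tcp_rot: [[-0.14, 0.001, 0.99], [-0.99, -0.002, -0.14], [0.001, -1.0, 0.001]]
ft_force: [-2.6, -5.1, 16.2]
finger_gap: 0.0
```

```bash
cat > chk.py <<'E'
from h import *
s=robot.get_state(); print(s["position"],np.round(s["ft_force"],1),s["clock"])
im,c=snap("scene","s12"); jm,cd=snap("side","d12"); a,_=load("s9"); b,_=load("d9"); a2,_=load("s10"); b2,_=load("d10"); t,_=load("s4")
def shift(A,B,u,v,r): 
    T=A[v-r:v+r,u-r:u+r]; m=cv2.matchTemplate(B[v-r-8:v+r+8,u-r-8:u+r+8],T,cv2.TM_CCOEFF_NORMED); _,q,_,l=cv2.minMaxLoc(m); return l[0]-8,l[1]-8,round(q,3)
def P(c,p): return proj(c,p).round().astype(int)
for n,p,r in [("tubes",[.5,.40,.122],14),("mark",[.4852,.2513,.088],7),("block",[.4741,.172,.075],8)]:
    print(n,"vs rest",shift(a,im,*P(c,p),r),shift(b,jm,*P(cd,p),r),"vs stroke1",shift(a2,im,*P(c,p),r),shift(b2,jm,*P(cd,p),r))
print("tag",shift(t,im,*P(c,[.66,-.12,.05]),14))
s=robot.get_state(); print(s["position"],np.round(s["ft_force"],1),s["clock"])
E
python3 chk.py
```

```text
[0.45331545 0.021201   0.07012346] [-2.6 -5.1 16.2] 24.2833
tubes vs rest (2, -3, 0.938) (-2, -1, 0.914) vs stroke1 (0, 0, 0.997) (0, 0, 0.999)
mark vs rest (2, -5, 0.866) (-2, -3, 0.757) vs stroke1 (0, 0, 0.981) (0, 0, 0.982)
block vs rest (0, 0, 0.992) (0, 0, 0.945) vs stroke1 (0, 0, 0.999) (0, 0, 1.0)
tag (0, 0, 0.939)
[0.45329029 0.02120212 0.07010885] [-4.  -5.3 15.3] 24.3833
```

>>> {"method": "apply_moves", "body": {"motion": [[[0,0.6,0],0],[[0,0,0],0],[[0,0,0],0],[[0,0,0],0],[[0,0,0],0],[[0,0,0],0],[[0,0,0],0]]}}

```text
clock: 24.97
position: [0.4533, 0.0212, 0.0698]
tcp_rot: [[-0.14, 0.001, 0.99], [-0.99, -0.002, -0.14], [0.001, -1.0, 0.002]]
ft_force: [-5.5, -5.6, 21.0]
finger_gap: -0.0002
```

```bash
python3 chk.py && python3 -c "
from h import *
print(close_job())"
```

```text
[0.45331589 0.02119137 0.06975053] [-5.5 -5.6 21. ] 24.9667
tubes vs rest (2, -3, 0.938) (-2, -1, 0.913) vs stroke1 (0, 0, 0.998) (0, 0, 0.999)
mark vs rest (2, -5, 0.87) (-2, -3, 0.735) vs stroke1 (0, 0, 0.986) (0, 0, 0.99)
block vs rest (0, 0, 0.992) (0, 0, 0.945) vs stroke1 (0, 0, 0.999) (0, 0, 1.0)
tag (0, 0, 0.938)
[0.45332666 0.0211719  0.06975323] [-3.6 -5.5 20.2] 25.0667
the job is handed in; nothing more can be done
None
```

The job is done and handed in at 25 s. The black tag hangs on the post, the jack stands under the lift tab, and the handle is held fully down with the heater's front edge raised.

- **Tag:** It lies flat on the switch box with the post through its hole, and it had not moved at the last check.
- **Jack:** I worked out the saddle's offset from the mark at under 1 mm just before setting the jack down. The block did not shift in either view during the strokes.
- **Trial stroke:** The handle reached its stop at 24 N, and the images put the mark about 20 mm up. It then came fully back up, with the heater at its rest position.
- **Final press:** The heater matches its raised position from the trial stroke. The closed fingers hold the bar down at about 20 N, with about 6 N of sideways drag.

I did not compare the bystanders before and after; none was touched on purpose and no contact showed in the force readings. No check failed. The only disagreement was the early two-view estimates of the mark, which differed by up to about 1 cm, so I used a closer wrist-camera view instead.

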